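Snap the sprung dust cap into the sole scanner's lens barrel

ROBOT

A 7-joint arm with a two-finger parallel gripper is mounted at the origin on the work surface. World frame = base frame: x ahead of the robot, y to its left, z up, the work surface at z = 0. Lengths are in m, angles in rad, forces in N, time in s.
With the tool pointing down it reaches from about 0.4 to 0.85 m from the base axis. Payload 4.5 kg.
Tool frame: the origin (TCP) lies midway between the tips of the shut fingers; the grasp point (between the pads) lies 19 mm behind it; y points along the fingers, z is the direction in which the jaws open and shut, and the axes are right-handed (so a half turn about y gives the same grasp; the last joint's range is limited). The gripper opens to 88 mm and grips with 3 to 60 N. Pads are 18 mm wide; open, the fingers measure 123 mm over their backs; the gripper's body (75 mm by 187 mm) begins 45 mm behind the grasp point.
Start: joints at [0.034, 0.689, -0.195, 1.565, 0.157, 0.902, -0.215], TCP at [0.625, 0, 0.239] pointing down, gripper open.
Joint ranges: [-3.01, 3.01], [-0.46, 2.08], [-1.47, 1.51], [0.13, 2.56], [-1, 4.14], [0.04, 2.09], [-2.66, 2.66]. Speed limits (rad/s): [2.57, 2.57, 3.14, 3.14, 3.14, 3.14, 3.14].

INTERFACE

Orientations are given as a unit quaternion [x, y, z, w].
In Python, from plant import r, snapshot, get_calibration, job, boxes_of gives the robot as it stands. The module is installed in compiled form; this text tells all that it offers.
- The arm moves only by the shell command python3 -m handwheel 'ROWS' [OPENING] [FORCE]. ROWS is JSON, a list that holds one entry, the list of rows, each a list of 6 numbers: the shift along the tool's x, y, z as a fraction of full scale, then the turn, a rotation vector about the tool's x, y, z as a fraction of full scale. In form: [[[x, y, z, wx, wy, wz], ...]]. A call has 1 to 12 rows; each row is the pose to reach, as a shift and turn from the pose commanded when the call began, along the tool's axes at that moment, turning the shorter way round; what a row does not reach only later rows make up. Full scale, the value 1, is 100 cm for a shift and 180 degrees for a turn. A row lasts 1/12 s, in which the tool goes at most 41.7 mm and 7.16 degrees, less where a joint would pass 70% of its speed; a pose out of reach is approached as far as the arm can. A call with a number of a shift or a turn outside -1 to 1 is refused whole. A call with a gripper value outside its range is refused whole. OPENING is the opening, from -1 (shut) to 1 (fully open), set as the call begins (- or left out, the last holds). The fingers move at their own pace and stop on an object; FORCE is the grip in N (left out, the last holds). Time passes only in rows, so rows that repeat a pose let the fingers close. It gives the time, the measured TCP pose, the force and the opening at its end, in the units of the state.
- r.get_state(): the state, without advancing time (a new reading comes with each control period).
- snapshot(name): name is "scene" or "side" or "wrist"; returns the picture (384x512x3 uint8, red, green, blue); there is no depth.
- get_calibration(name): a dict with "fx", "fy", "cx", "cy" (pixels), "T" (4x4, takes a point from camera to world coordinates). Camera axes: x right, y down, z forward; pixel columns grow to the right and rows downward; lengths in m; the calibration is good to about 2 mm. A picture is of the moment at which its call begins: read the wrist's pose just before it. get_calibration takes no time and is no camera call; for the wrist camera it gives the pose at the moment of the call.
- job.finish_job(): hands the job in, once; it reports no verdict.
Trained networks look in the newest picture that a camera, given by its name, has taken for a name from the list of things; names that differ only in an ending like _2 or _b are one class to them, and where a whole thing is asked for, a point or a joint stands for the part that bears it (a point fixed in the world has none). Each returns a list of dicts, best first, with "confidence" (0 to 1); they miss things now and then, are a little off and sometimes report something else, mostly with a low value. They report only what shows in the picture. A call takes as long as a camera call.
- boxes_of(thing, camera): "bbox" ([left, top, right, bottom] in pixels, round what is visible of it).
The state is a dict: "clock": time; "q": joint angles; "qd": joint speeds; "joint_torque": joint torques, N m; "tool_pos": TCP position; "eef_rot": TCP orientation; "contact_force": force on the tool from outside, world axes, zero at the start; "moment": the same for the moment, N m; "opening": opening from 0.0 (shut) to 1.0 (fully open).
Only numpy, scipy, OpenCV 4.12 (cv2) and the standard library are available. Lean on these libraries where they do the work, as an engineer would, in place of code of your own. Each camera call takes 0.05 s, during which the arm holds its last target. There are 200 camera calls.

TASK

Protect the sole scanner's lens from rubber dust: take the blue cap by its two orange tabs, squeeze them together, press the cap gently into the lens barrel against the sprung red seal, with its tabs in line with the orange marks on the rim, and let the tabs spring out into the rim so that the cap stays locked in. The lens was left at an unknown focus height, so find the seal by feel, do not press hard, and leave everything else on the bench where it is.

Things in the scene. Friction and masses are not known exactly. Their poses are not given: they have to be found in the camera images.
- cap_mid (a point): The blue dust cap (about 65 g), loose, upright on the bench. Point on its axis 22 mm above its underside (half-way up), z up the axis; tabs on its +y and -y sides. From the underside: round plug d 48.4 mm, 0 to 14 mm (foot chamfered to d 44.4 over 3 mm); flange d 62 mm, 14 to 17 mm; between the tabs, a small block to 27 mm; tabs up to 45 mm.
- tab_a (a joint): Orange upright tab on the cap's +y side, 20 mm wide (x), 4 mm thick; value = travel towards the axis, m: 0 sprung out, 0.005 squeezed to a firm stop (spring 7 N to 11 N). Outer faces of the two tabs: 44 mm apart free, 34 mm squeezed.
- tab_b (a joint): The same on the -y side. Each tab carries a latch 14 mm wide, 5 to 8 mm above the cap's underside, reaching 27.7 mm from the axis when free and 22.7 mm when squeezed: the plug enters the barrel only with both tabs squeezed in.
- scanner: The sole scanner, fixed, on the left or right of the bench: grey housing 200 (x) x 160 (y) x 45 mm high, with a black upright lens barrel (outer d 68 mm, bright metal rim) on the middle of its top. Origin under the housing's centre, z up.
- lens_axis (a point): Point on the barrel's axis at the housing's top, axes as the scanner's. The rim's top is 50 to 70 mm above it: focus not measured, stays as left. Bore d 50.4 mm. Below the 4 mm thick rim the wall has windows 30 mm wide, 10 mm high, on the +y and -y sides, under the orange marks; latches fit only there: cap's y along this y, either way, within 10 degrees.
- seal (a joint): Travel of the sprung red ring in the barrel, m: 0 free, grows as pressed, 2 N/mm. Its free top is 9.5 mm below the rim's top. Plug 12 mm deep (seal 0.0025, 5 N): latches clear the rim and can spring out; 14 mm deep (0.0045, 9 N): flange meets the rim, hard stop. Let go in between, the cap rises until the latches bear under the rim: seal about 0.0025, flange 2 mm over the rim.
- sole_rack: bystander, fixed: plywood tray 290 x 125 x 50 mm with black soles, on the other side of the bench from the scanner, origin under its centre; soles reach 61 mm high
- glue_pot: bystander: closed yellow jar with a white lid, 60 mm in diameter, 55 mm high, origin at the centre of its underside; it and the cap may stand in either of two places
- loose_sole: bystander: a black sole 250 x 92 x 20 mm, origin under its centre, length along its x
- heel_block: bystander: black rubber block 60 x 55 x 30 mm, origin under its centre
- hammer: bystander: hammer lying on the bench, length along its x
- brush: bystander: brush lying on the bench, length along its x
- rivet_tin: bystander: flat round tin 70 mm in diameter, 28 mm high
- pin_cup: bystander: blue cup 64 mm in diameter, 60 mm high

How it is judged:
On the way, in this order (a step that is already met when the one before it is completed fails the run):
1. the cap is lifted clear of the bench with both tabs squeezed in by more than 3.5 mm (value of joint each of tab_a, tab_b above 0.0035 m and height (world z) of cap_mid above 0.06 m), for 0.1 s.
2. the cap, tabs still squeezed, presses the seal down by more than 2 mm in the barrel (value of joint each of tab_a, tab_b above 0.003 m and value of joint seal above 0.002 m and horizontal distance between cap_mid and lens_axis below 0.004 m), for 0.1 s.
At the end, for the whole second after the job is handed in: The cap is locked in the barrel and let go: on the barrel's axis within 3 mm, upright within 4.5 degrees, at rest, both tabs sprung out to within 1.5 mm of their free place, and the seal still held down by more than 1.5 mm (horizontal distance between cap_mid and lens_axis below 0.003 m and angle between cap_mid's own z axis and vertical below 0.08 rad and value of joint seal above 0.0015 m and value of joint each of tab_a, tab_b below 0.0015 m and linear speed of cap below 0.02 m/s); the robot touches nothing.
It fails at once if the squeezed cap is pressed on the scanner, its lens barrel or its seal with more than 25 N (contact force between scanner and cap above 25 N and value of joint each of tab_a, tab_b above 0.003 m).
It fails at once if the cap is forced against the scanner with more than 50 N, tabs squeezed or not (contact force between scanner and cap above 50 N).
It fails at once if the robot touches the scanner or its lens barrel with more than 15 N (contact force between scanner and the fingers above 15 N or contact force between scanner and the arm above 15 N).
It fails at once if another thing on the bench is moved by more than 30 mm (distance of any of glue_pot, loose_sole, heel_block, hammer, brush, rivet_tin, pin_cup from where it was at the start of the episode above 0.03 m).
It also fails if it takes over 56 s, if anything falls off the work surface, if the arm or the gripper's body presses on something with over 40 N, if the wrist force passes 120 N, or if a joint passes its speed limit or range.

## Working session

There is one attempt and no reset: what is moved stays moved. The work goes in short steps, Python scripts to look and compute and a shell command to move; the robot and the scene stay as the last step left them, time stands still between calls to the robot, and variables do not carry over. Pictures are saved under pics/ and viewed, about 8 in all and at most 12, crops included, and the job is handed in when it is done.

```bash
mkdir -p pics
cat > h.py <<'E'
import numpy as np, cv2
from plant import r, snapshot, get_calibration, job, boxes_of
def ray(c,u,v):
    T=np.array(c["T"]); d=T[:3,:3]@np.array([(u-c["cx"])/c["fx"],(v-c["cy"])/c["fy"],1.]); return T[:3,3],d
def atz(c,u,v,z):
    o,d=ray(c,u,v); return o+d*(z-o[2])/d[2]
def proj(c,p):
    T=np.array(c["T"]); q=T[:3,:3].T@(np.array(p)-T[:3,3]); return np.array([c["fx"]*q[0]/q[2]+c["cx"],c["fy"]*q[1]/q[2]+c["cy"]])
def save(n,im): cv2.imwrite("pics/"+n+".png",cv2.cvtColor(im,cv2.COLOR_RGB2BGR))
E
python3 - <<'E'
from h import *
np.set_printoptions(precision=4,suppress=True)
s=r.get_state(); print(s["clock"],s["tool_pos"],s["eef_rot"],s["contact_force"])
a=snapshot("scene"); b=snapshot("side")
im=np.vstack([a,b]); save("a1",cv2.resize(a,(800,600))); save("b1",cv2.resize(b,(800,600)))
for n in ["scene","side"]:
    c=get_calibration(n); print(n,c)
    for t in ["cap_mid","tab_a","scanner","glue_pot","pin_cup"]:
        print(t,[(np.round(x["bbox"]),round(x["confidence"],2)) for x in boxes_of(t,n)[:3]])
print(r.get_state()["clock"])
E
```

```text
0.0 [ 0.6244 -0.      0.2379] [ 0.5005 -0.5004  0.4996 -0.4995] [ 0.2009 -0.6146  0.269 ]
scene {'fx': 443.8515219614661, 'fy': 443.8515219614661, 'cx': 261.25850772178615, 'cy': 190.252613242298, 'T': array([[ 0.5966,  0.5943, -0.5393,  1.2318],
       [ 0.8023, -0.4574,  0.3835, -0.5002],
       [-0.0188, -0.6615, -0.7497,  1.0393],
       [ 0.    ,  0.    ,  0.    ,  1.    ]])}
cap_mid [(array([238., 190., 256., 203.]), 0.73), (array([142., 214., 233., 289.]), 0.35)]
tab_a []
scanner [(array([140., 213., 234., 293.]), 0.92), (array([113., 210., 137., 236.]), 0.41), (array([238., 184., 253., 203.]), 0.28)]
glue_pot [(array([272., 217., 291., 240.]), 0.82)]
pin_cup [(array([172., 226., 193., 235.]), 0.48), (array([296., 121., 300., 136.]), 0.42)]
side {'fx': 434.7274530512693, 'fy': 434.7274530512693, 'cx': 260.696529093397, 'cy': 197.00642654380675, 'T': array([[ 0.7836, -0.4588,  0.4188, -0.0251],
       [-0.6211, -0.5651,  0.5431, -0.7452],
       [-0.0125, -0.6857, -0.7278,  1.0717],
       [ 0.    ,  0.    ,  0.    ,  1.    ]])}
cap_mid [(array([244., 215., 260., 232.]), 0.83), (array([279., 183., 301., 208.]), 0.25)]
tab_a [(array([246., 215., 253., 223.]), 0.54)]
scanner [(array([276., 225., 362., 305.]), 0.58), (array([275., 312., 302., 339.]), 0.32)]
glue_pot [(array([282., 184., 301., 207.]), 0.72)]
pin_cup [(array([150., 174., 173., 200.]), 0.58), (array([181., 137., 267., 201.]), 0.15)]
0.6
```

View pics/a1.png

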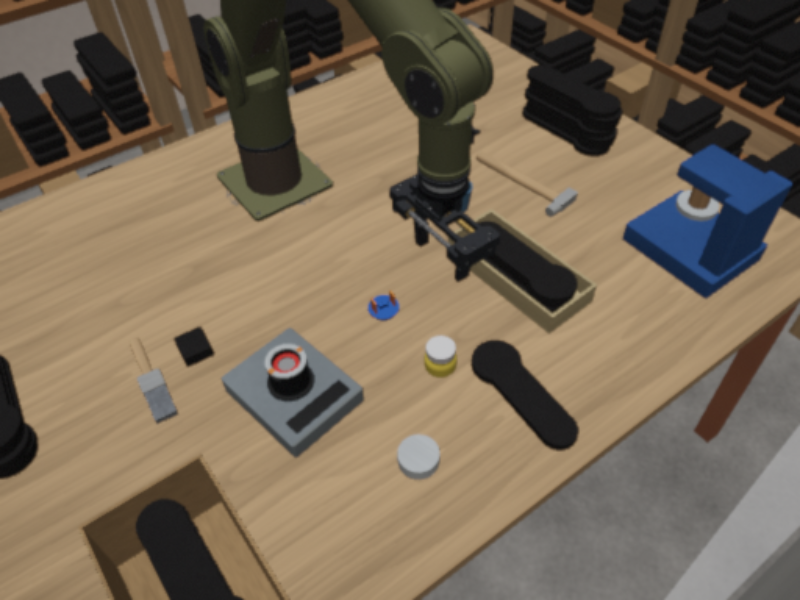

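View pics/b1.png

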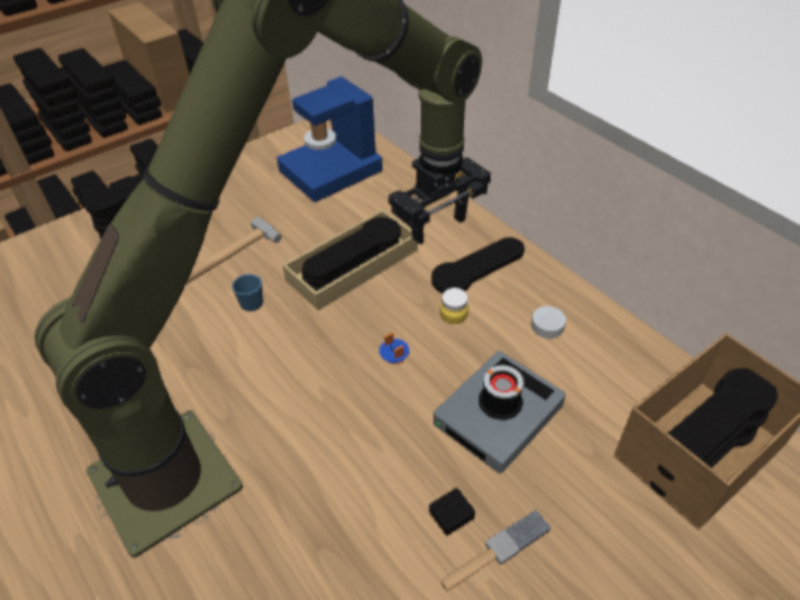

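The scene view shows the cap at about (383,305), the barrel rim at (287,363), and the scanner on the right. The side view shows the cap at (394,348) and the rim at (503,382). The jar is off to the side of the cap. Next I triangulate.

Run:
```python
from h import *
np.set_printoptions(precision=4,suppress=True)
A=get_calibration("scene");B=get_calibration("side");k=.64
def tri(a,b):
    M=[];y=[]
    for c,p in((A,a),(B,b)):
        o,d=ray(c,p[0]*k,p[1]*k);d/=np.linalg.norm(d);P=np.eye(3)-np.outer(d,d);M.append(P);y.append(P@o)
    return np.linalg.solve(sum(M),sum(y))
print("rim",tri((287,361),(503,380)))
print("cap base/flange",tri((383,308),(394,351)))
print("pot lid",tri((440,346),(455,297)))
for n,p in dict(back=(290,330),left=(224,383),right=(362,393)).items(): print("scene corner",n,atz(A,p[0]*k,p[1]*k,.045))
for n,p in dict(top=(502,354),right=(564,400),left=(435,412),bot=(501,462)).items(): print("side corner",n,atz(B,p[0]*k,p[1]*k,.045))
print("tabs scene",atz(A,376*k,301*k,.035),atz(A,393*k,298*k,.035))
print("tabs side",atz(B,389*k,339*k,.037),atz(B,399*k,351*k,.037))
print("marks scene",atz(A,270*k,371*k,.105),atz(A,301*k,351*k,.105)); print("marks side",atz(B,487*k,383*k,.105),atz(B,517*k,389*k,.105))
W=get_calibration("wrist"); T=np.array(W["T"]); s=r.get_state()
from scipy.spatial.transform import Rotation as R
Rt=R.from_quat(s["eef_rot"]).as_matrix();print("tool axes\n",Rt);print("cam in tool",Rt.T@(T[:3,3]-s["tool_pos"]),"\n",Rt.T@T[:3,:3],W["fx"])
```

```text
rim [ 0.5523 -0.2689  0.1074]
cap base/flange [ 0.4878 -0.0327  0.015 ]
pot lid [ 0.6543 -0.0251  0.0588]
scene corner back [ 0.4481 -0.2124  0.045 ]
scene corner left [ 0.4807 -0.3633  0.045 ]
scene corner right [ 0.6433 -0.1842  0.045 ]
side corner top [ 0.6321 -0.1922  0.045 ]
side corner right [ 0.6446 -0.3425  0.045 ]
side corner left [ 0.4434 -0.2142  0.045 ]
side corner bot [ 0.4652 -0.3634  0.045 ]
tabs scene [ 0.4792 -0.0414  0.035 ] [ 0.4929 -0.0109  0.035 ]
tabs side [ 0.4883 -0.0173  0.037 ] [ 0.4847 -0.0546  0.037 ]
marks scene [ 0.5507 -0.3     0.105 ] [ 0.5463 -0.238   0.105 ]
marks side [ 0.5271 -0.2558  0.105 ] [ 0.559  -0.2983  0.105 ]
tool axes
 [[ 0.      0.0001  1.    ]
 [-1.      0.      0.    ]
 [-0.     -1.      0.0001]]
cam in tool [-0.0668 -0.1464  0.001 ] 
 [[-0.0013  0.9648  0.2631]
 [-0.0015 -0.2631  0.9648]
 [ 1.      0.0009  0.0018]] 340.9265237045961
```

```bash
python3 -m handwheel '[[[0.033,0.085,-0.137,0,-0.444,0],[0.033,0.085,-0.137,0,-0.444,0],[0.033,0.085,-0.137,0,-0.444,0],[0.033,0.085,-0.137,0,-0.444,0],[0.033,0.085,-0.137,0,-0.444,0],[0.033,0.085,-0.137,0,-0.444,0],[0.033,0.085,-0.137,0,-0.444,0],[0.033,0.085,-0.137,0,-0.444,0],[0.033,0.085,-0.137,0,-0.444,0],[0.033,0.085,-0.137,0,-0.444,0],[0.033,0.085,-0.137,0,-0.444,0],[0.033,0.085,-0.137,0,-0.444,0]]]' 1
python3 - <<'E'
from h import *
np.set_printoptions(precision=4,suppress=True)
c=get_calibration("wrist");a=snapshot("wrist");save("w1",cv2.resize(a,(800,600)));s=r.get_state();print(s["tool_pos"],s["q"],c["T"])
for t in["cap_mid","tab_a"]:print(t,boxes_of(t,"wrist")[:2])
# orange blobs
hsv=cv2.cvtColor(a,cv2.COLOR_RGB2HSV);m=((hsv[...,0]<16)&(hsv[...,1]>150)&(hsv[...,2]>80)).astype(np.uint8)
n,l,st,ce=cv2.connectedComponentsWithStats(m)
for i in range(1,n):
    if st[i,4]>40:print(st[i],ce[i])
E
```

```text
clock: 1.6
tool_pos: [0.4882, -0.0332, 0.1538]
eef_rot: [-0.704, 0.061, -0.061, 0.705]
contact_force: [-0.9, -0.4, 0.2]
opening: 0.999
[ 0.4882 -0.0331  0.1538] [ 0.3026  0.6983 -0.5315  2.0398  0.6452  0.5718  0.7099] [[ 0.1705  0.9499  0.2618  0.4226]
 [ 0.9854 -0.1648 -0.044  -0.0225]
 [ 0.0014  0.2655 -0.9641  0.3001]
 [ 0.      0.      0.      1.    ]]
cap_mid [{'bbox': [218.3, 143.9, 291.4, 216.2], 'confidence': 0.61}]
tab_a [{'bbox': [224.7, 169.2, 236.4, 201.0], 'confidence': 0.78}, {'bbox': [0.2, 162.8, 134.7, 368.5], 'confidence': 0.72}]
[277 170   5  29 119] [278.958  184.8067]
[226 172   6  29 108] [228.5093 186.8056]
```

View pics/w1.png

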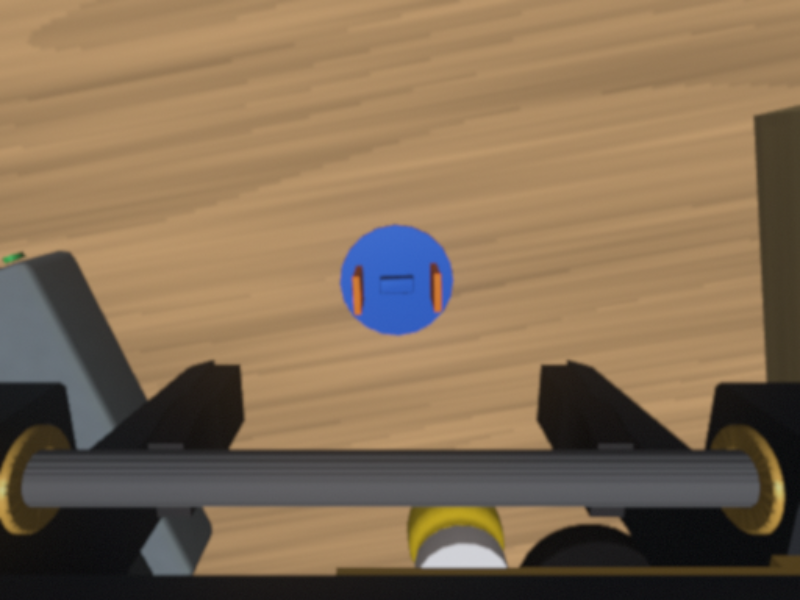

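The wrist view shows the blue disc centred at (397,279) and the tab tops at (357,294) and (437,292). The tabs lie nearly along the jaw axis.

Run:
```python
from h import *
np.set_printoptions(precision=4,suppress=True)
c=get_calibration("wrist");k=.64;s=r.get_state()
f=atz(c,397*k,279.5*k,.017);a=atz(c,228.5,188,.045);b=atz(c,279.7,187,.045);print("flange",f,"tabs",a,b,(a+b)/2,np.linalg.norm(a-b),"yaw of tab line",np.degrees(np.arctan2(*(b-a)[[1,0]])))
a=atz(c,228.5,186.8,.035);b=atz(c,279,184.8,.035);print((a+b)/2,np.degrees(np.arctan2(*(b-a)[[1,0]])))
from scipy.spatial.transform import Rotation as R
Rt=R.from_quat(s["eef_rot"]).as_matrix();print(Rt);print("tool shift to flange",Rt.T@(f-s["tool_pos"]),"jaw yaw",np.degrees(np.arctan2(Rt[1,2],Rt[0,2])))
```

```text
flange [ 0.4872 -0.0292  0.017 ] tabs [ 0.4844 -0.0492  0.045 ] [ 0.4906 -0.0101  0.045 ] [ 0.4875 -0.0297  0.045 ] 0.0395513504225037 yaw of tab line 80.94297332056085
[ 0.4886 -0.03    0.035 ] 82.12618236682822
[[ 0.984   0.0003  0.1782]
 [-0.1782  0.0002  0.984 ]
 [ 0.0002 -1.      0.0002]]
tool shift to flange [-0.0017  0.1368  0.0035] jaw yaw 79.7343162968938
```

```bash
python3 -m handwheel '[[[-0.001,0.03,0.0033,0,-0.008,0],[-0.001,0.065,0.0033,0,-0.008,0],[-0.001,0.1,0.0033,0,-0.008,0],[-0.001,0.118,0.0033,0,-0.008,0],[-0.001,0.126,0.0033,0,-0.008,0],[-0.001,0.131,0.0033,0,-0.008,0],[-0.001,0.131,0.0033,0,-0.008,0],[-0.001,0.131,0.0033,0,-0.008,0]]]' 1
python3 -m handwheel '[[[0,0,0,0,0,0],[0,0,0,0,0,0],[0,0,0,0,0,0],[0,0,0,0,0,0],[0,0,0,0,0,0],[0,0,0,0,0,0],[0,0,0,0,0,0],[0,0,0,0,0,0],[0,0,0,0,0,0],[0,0,0,0,0,0],[0,0,0,0,0,0],[0,0,0,0,0,0]]]' -1 30
```

```text
clock: 2.42
tool_pos: [0.488, -0.0294, 0.0231]
eef_rot: [0.705, -0.053, 0.054, -0.705]
contact_force: [-0.2, -0.8, 0.0]
opening: 1.002
clock: 3.42
tool_pos: [0.4877, -0.0296, 0.0231]
eef_rot: [0.705, -0.053, 0.053, -0.705]
contact_force: [-0.7, 0.7, 4.4]
opening: 0.372
```

```bash
python3 -m handwheel '[[[0,-0.01,0,0,0,0],[0,-0.035,0,0,0,0],[0,-0.065,0,0,0,0],[0,-0.1,0,0,0,0],[0,-0.135,0,0,0,0],[0,-0.165,0,0,0,0],[0,-0.177,0,0,0,0],[0,-0.177,0,0,0,0]]]' - 30
python3 -m handwheel '[[[0.02,0,-0.026,0,-0.01,0],[0.036,0,-0.046,0,-0.02,0],[0.055,0,-0.07,0,-0.03,0],[0.074,0,-0.095,0,-0.04,0],[0.093,0,-0.12,0,-0.05,0],[0.112,0,-0.144,0,-0.06,0],[0.13,0,-0.168,0,-0.07,0],[0.145,0,-0.187,0,-0.08,0],[0.157,0,-0.202,0,-0.086,0],[0.163,0,-0.209,0,-0.086,0],[0.163,0,-0.209,0,-0.086,0],[0.163,0,-0.209,0,-0.086,0]]]'
python3 - <<'E'
from h import *
np.set_printoptions(precision=4,suppress=True)
c=get_calibration("wrist");a=snapshot("wrist");save("w2",cv2.resize(a,(800,600)));s=r.get_state();print(s["tool_pos"],s["opening"],s["contact_force"])
hsv=cv2.cvtColor(a,cv2.COLOR_RGB2HSV);m=((hsv[...,0]<22)&(hsv[...,1]>130)&(hsv[...,2]>80)).astype(np.uint8)
n,l,st,ce=cv2.connectedComponentsWithStats(m)
for i in range(1,n):
    if 20<st[i,4]<20000:print(st[i],ce[i],a[l==i].mean(0))
E
```

```text
clock: 4.08
tool_pos: [0.4892, -0.0295, 0.2023]
eef_rot: [-0.705, 0.052, -0.055, 0.705]
contact_force: [0.4, -0.0, -2.0]
opening: 0.367
clock: 5.08
tool_pos: [0.6165, -0.2603, 0.1977]
eef_rot: [-0.705, -0.041, 0.043, 0.706]
contact_force: [-0.2, -0.1, -0.9]
opening: 0.368
[ 0.6165 -0.2594  0.1983] 0.3698296386271524 [-0.8009  0.309  -1.073 ]
[ 216   68   65   67 1918] [248.1403 100.2784] [231.4937  80.      76.1674]
[288  93  11  14 147] [293.0068  99.2857] [240.2109 174.5306  82.6327]
[198  97  11  14 151] [202.9669 103.457 ] [239.9139 173.1589  82.9139]
[207 227  15  62 668] [213.7844 259.6751] [178.5434  98.012   49.4117]
[279 226  14  63 674] [285.2418 259.1024] [179.1068  98.227   48.954 ]
[133 273  21  69 527] [140.3207 306.1252] [142.2562 113.4288  57.7419]
[346 275   5  12  41] [348.3415 281.3415] [84.439  67.1951 35.5366]
[351 274  16  68 492] [359.4085 308.8435] [145.7256 116.1362  58.2215]
[  73  356  419   12 2725] [334.2694 363.1769] [97.9494 78.4011 39.6756]
```

View pics/w2.png

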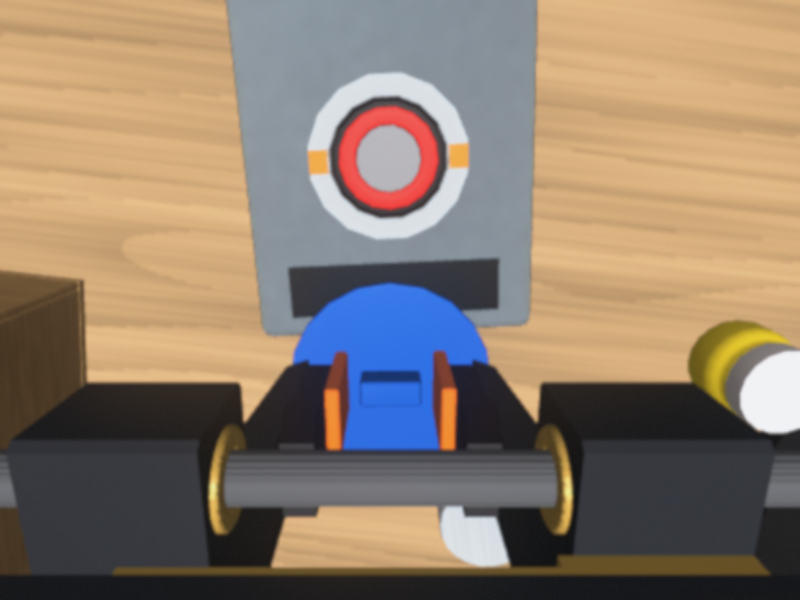

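The picture shows the rim centred at about (388,156), the orange marks at (293,99) and (203,103) in raw pixels, and the cap held with both tabs squeezed. Next I fit circles in metric planes.

```bash
cat > fit.py <<'E'
from h import *
from scipy.optimize import least_squares
from scipy.spatial.transform import Rotation as R
np.set_printoptions(precision=4,suppress=True)
def run():
    c=get_calibration("wrist");s=r.get_state();a=snapshot("wrist")
    Rt=R.from_quat(s["eef_rot"]).as_matrix();p=np.array(s["tool_pos"])
    T=np.array(c["T"])
    hsv=cv2.cvtColor(a,cv2.COLOR_RGB2HSV)
    # rim: bright, unsaturated or orange, largest component near the top
    m=((hsv[...,2]>195)&((hsv[...,1]<40)|((hsv[...,0]<25)&(hsv[...,1]>90)))).astype(np.uint8); m[180:]=0
    n,l,st,ce=cv2.connectedComponentsWithStats(m);i=1+np.argmax(st[1:,4]);print("rim comp",st[i])
    cn=max(cv2.findContours((l==i).astype(np.uint8),cv2.RETR_EXTERNAL,cv2.CHAIN_APPROX_NONE)[0],key=len)
    e=cv2.convexHull(cn)[:,0,:].astype(float)
    cn=cn[:,0,:].astype(float)
    f=lambda x:np.array([np.hypot(*(atz(c,u,v,x[2])-[x[0],x[1],0])[:2])-(.034-.0003) for u,v in cn])
    q=least_squares(f,[.552,-.269,.107],loss="soft_l1",f_scale=.0005);print("rim",q.x,"rms",np.sqrt((q.fun**2).mean()))
    mo=((hsv[...,0]>10)&(hsv[...,0]<25)&(hsv[...,1]>130)&(hsv[...,2]>200)).astype(np.uint8);mo[180:]=0
    n,l,st,ce=cv2.connectedComponentsWithStats(mo);k=[j for j in range(1,n) if st[j,4]>80];P=[atz(c,*ce[j],q.x[2]) for j in k];print("marks",P)
    d=P[0]-P[1];my=np.degrees(np.arctan2(d[1],d[0]))%180;jy=np.degrees(np.arctan2(Rt[1,2],Rt[0,2]))%180;print("mark yaw",my,"jaw yaw",jy)
    # cap flange arc (top edge of the blue blob)
    b=((hsv[...,0]>100)&(hsv[...,0]<125)&(hsv[...,1]>150)).astype(np.uint8);n,l,st,ce=cv2.connectedComponentsWithStats(b);i=1+np.argmax(st[1:,4])
    pts=[(u,np.where(l[:,u]==i)[0].min()) for u in range(st[i,0]+2,st[i,0]+st[i,2]-2) if (l[:,u]==i).any()]
    pts=[t for t in pts if t[1]<228]
    zf=p[2]-.006
    g=lambda x:np.array([np.hypot(*(atz(c,u,v,zf)-[x[0],x[1],0])[:2])-.031 for u,v in pts])
    w=least_squares(g,p[:2],loss="soft_l1",f_scale=.0005);cap=np.array([*w.x,zf]);print("cap",cap,"rms",np.sqrt((w.fun**2).mean()),len(pts))
    print("cap in tool",Rt.T@(cap-p));print("move cap->rim in tool",Rt.T@(np.array([*q.x[:2],cap[2]])-cap), "tcp->rim", Rt.T@(np.array([*q.x[:2],p[2]])-p)); return q.x
if __name__=="__main__": run()
E
python3 fit.py
```

```text
rim comp [  339     0   173   180 30381]
rim [ 0.5453 -0.2353  0.3448] rms 1.0408340855860843e-16
marks [array([ 0.5507, -0.2686,  0.3448]), array([ 0.5507, -0.2686,  0.3448])]
mark yaw 0.0 jaw yaw 96.9129456935326
cap [ 0.6168 -0.2601  0.1923] rms 0.00031852409086675557 119
cap in tool [ 0.0002  0.006  -0.0008]
move cap->rim in tool [-0.068   0.0002  0.0333] tcp->rim [-0.0678  0.0002  0.0325]
```

```bash
sed -i 's/m\[180:\]=0/m[180:]=0;m[:,:170]=0;m[:,335:]=0/' fit.py; python3 fit.py
```

```text
rim comp [ 195   46  103  106 3768]
rim [ 0.5511 -0.2698  0.1102] rms 0.00175051911388261
marks [array([ 0.5461, -0.24  ,  0.1102]), array([ 0.556 , -0.2993,  0.1102])]
mark yaw 99.45613234473919 jaw yaw 96.95152329788708
cap [ 0.617  -0.2598  0.1928] rms 0.0003358591661713371 119
cap in tool [ 0.0002  0.006  -0.0008]
move cap->rim in tool [-0.0666  0.0001 -0.0019] tcp->rim [-0.0664  0.0001 -0.0027]
```

```bash
python3 -m handwheel '[[[-0.02,0,-0.001,0,-0.007,0],[-0.045,0,-0.0019,0,-0.014,0],[-0.0666,0.0,-0.0019,0,-0.014,0],[-0.0666,0.0,-0.0019,0,-0.014,0],[-0.0666,0.02,-0.0019,0,-0.014,0],[-0.0666,0.04,-0.0019,0,-0.014,0],[-0.0666,0.053,-0.0019,0,-0.014,0],[-0.0666,0.053,-0.0019,0,-0.014,0],[-0.0666,0.053,-0.0019,0,-0.014,0],[-0.0666,0.053,-0.0019,0,-0.014,0]]]'
python3 - <<'E'
from h import *
ims=[]
for n,(u,v) in (("scene",(184,228)),("side",(322,238))):
    a=snapshot(n);c=a[v-40:v+30,u-35:u+35];ims.append(cv2.resize(c,(400,400),interpolation=cv2.INTER_CUBIC))
save("z1",np.hstack(ims)); s=r.get_state();print(s["tool_pos"],s["contact_force"],s["opening"])
E
```

```text
clock: 6.07
tool_pos: [0.5524, -0.27, 0.1476]
eef_rot: [0.705, 0.058, -0.057, -0.705]
contact_force: [-0.0, 0.4, -0.3]
opening: 0.372
[ 0.55243482 -0.27036373  0.14787312] [-0.26466736  0.84576674 -0.80306019] 0.3721396342059355
```

View pics/z1.png

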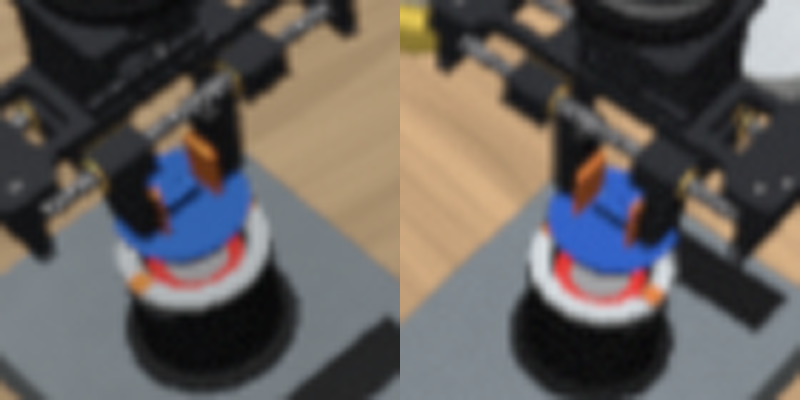

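The cap sits above the rim, with its tabs in line with the marks in both views. I'll let it settle, then read the pose.

```bash
python3 -m handwheel '[[[0,0,0,0,0,0],[0,0,0,0,0,0],[0,0,0,0,0,0]]]'
python3 - <<'E'
from h import *
np.set_printoptions(precision=4,suppress=True)
P=[]
for i in range(4):
    c=get_calibration("wrist");a=snapshot("wrist");P.append(r.get_state()["tool_pos"])
print(np.array(P));save("w3",cv2.resize(a[60:330,110:390],(800,771))[:600])
E
```

```text
clock: 6.42
tool_pos: [0.5517, -0.2706, 0.1472]
eef_rot: [0.705, 0.058, -0.057, -0.705]
contact_force: [-0.8, 0.2, -0.7]
opening: 0.368
[[ 0.5516 -0.2706  0.147 ]
 [ 0.5515 -0.2706  0.1469]
 [ 0.5515 -0.2705  0.1469]
 [ 0.5515 -0.2705  0.1468]]
```

View pics/w3.png

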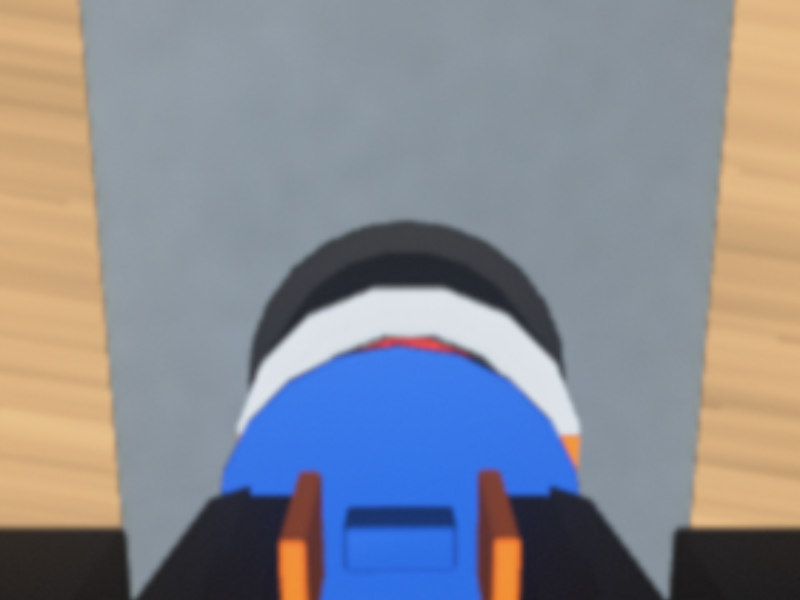

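The crop shows the rim arc centred near column 410 and the cap near 402. I'll fit both in metric units.

Run:
```python
from h import *
from scipy.optimize import least_squares
from scipy.spatial.transform import Rotation as R
np.set_printoptions(precision=4,suppress=True)
c=get_calibration("wrist");a=snapshot("wrist");s=r.get_state();p=np.array(s["tool_pos"]);Rt=R.from_quat(s["eef_rot"]).as_matrix()
hsv=cv2.cvtColor(a,cv2.COLOR_RGB2HSV)
w=((hsv[...,2]>195)&(hsv[...,1]<40)).astype(np.uint8);w[:,:180]=0;w[:,330:]=0;w[230:]=0
b=((hsv[...,0]>100)&(hsv[...,0]<125)&(hsv[...,1]>150)).astype(np.uint8)
def top(m,vmax):
    n,l,st,ce=cv2.connectedComponentsWithStats(m);i=1+np.argmax(st[1:,4]);print(st[i])
    t=[(u,np.where(l[:,u]==i)[0].min()-.5) for u in range(st[i,0]+1,st[i,0]+st[i,2]-1) if (l[:,u]==i).any()]
    return [x for x in t if x[1]<vmax]
def fit(pts,z,rad):
    g=lambda x:np.array([np.hypot(*(atz(c,u,v,z)-[x[0],x[1],0])[:2])-rad for u,v in pts])
    q=least_squares(g,p[:2],loss="soft_l1",f_scale=.0005);return q.x,np.sqrt((q.fun**2).mean())
tw=top(w,206);tb=top(b,226);k,e=fit(tb,p[2]-.006,.031);print("cap",k,e)
for z in(.106,.108,.110,.112):
    q,e=fit(tw,z,.034);print(z,q,e,"cap->rim tool",Rt.T@np.r_[q-k,0])
print(p)
```

```text
[ 193  162  120   51 1908]
[ 188  182  124  106 7722]
cap [ 0.5522 -0.2712] 0.0002881745587735474
0.106 [ 0.5512 -0.2697] 0.00027723941351824176 cap->rim tool [-0.0007 -0.      0.0016]
0.108 [ 0.5509 -0.2698] 0.00023357720492750767 cap->rim tool [-0.001  -0.      0.0016]
0.11 [ 0.5507 -0.2698] 0.00022063206026930751 cap->rim tool [-0.0013 -0.      0.0016]
0.112 [ 0.5504 -0.2699] 0.00024113448050345704 cap->rim tool [-0.0015 -0.      0.0016]
[ 0.5515 -0.2705  0.1468]
```

```bash
python3 -m handwheel '[[[-0.001,0,0.0014,0,0,0],[-0.001,0.004,0.0014,0,0,0],[-0.001,0.008,0.0014,0,0,0],[-0.001,0.012,0.0014,0,0,0],[-0.001,0.012,0.0014,0,0,0],[-0.001,0.012,0.0014,0,0,0]]]'
python3 -m handwheel '[[[0,0.001,0,0,0,0],[0,0.002,0,0,0,0],[0,0.003,0,0,0,0],[0,0.003,0,0,0,0]]]'
python3 -m handwheel '[[[0,0.001,0,0,0,0],[0,0.002,0,0,0,0],[0,0.003,0,0,0,0],[0,0.003,0,0,0,0]]]'
```

```text
clock: 7.17
tool_pos: [0.55, -0.2692, 0.1342]
eef_rot: [-0.705, -0.057, 0.058, 0.705]
contact_force: [-0.5, -0.5, -1.1]
opening: 0.367
clock: 7.5
tool_pos: [0.5502, -0.2693, 0.1316]
eef_rot: [-0.705, -0.058, 0.058, 0.705]
contact_force: [-0.4, -0.1, -0.4]
opening: 0.37
clock: 7.83
tool_pos: [0.5501, -0.2692, 0.1285]
eef_rot: [-0.705, -0.058, 0.058, 0.705]
contact_force: [0.6, -0.3, -0.5]
opening: 0.37
```

```bash
for i in 1; do :; done; python3 -m handwheel '[[[0,0.001,0,0,0,0],[0,0.002,0,0,0,0],[0,0.002,0,0,0,0]]]' | grep -v eef
python3 -m handwheel '[[[0,0.001,0,0,0,0],[0,0.002,0,0,0,0],[0,0.002,0,0,0,0]]]' | grep -v eef
python3 -m handwheel '[[[0,0.001,0,0,0,0],[0,0.002,0,0,0,0],[0,0.002,0,0,0,0]]]' | grep -v eef
```

```text
clock: 8.08
tool_pos: [0.5501, -0.2693, 0.1265]
contact_force: [-0.6, -0.7, -1.3]
opening: 0.37
clock: 8.33
tool_pos: [0.5501, -0.2693, 0.1245]
contact_force: [-0.2, -1.4, -0.9]
opening: 0.372
clock: 8.58
tool_pos: [0.5502, -0.2693, 0.1225]
contact_force: [-0.0, 0.1, -0.7]
opening: 0.369
```

```bash
python3 -m handwheel '[[[0,0.001,0,0,0,0],[0,0.001,0,0,0,0],[0,0.001,0,0,0,0]]]' | grep -v eef
python3 -m handwheel '[[[0,0.001,0,0,0,0],[0,0.001,0,0,0,0],[0,0.001,0,0,0,0]]]' | grep -v eef
python3 -m handwheel '[[[0,0.001,0,0,0,0],[0,0.001,0,0,0,0],[0,0.001,0,0,0,0]]]' | grep -v eef
```

```text
clock: 8.83
tool_pos: [0.5503, -0.2693, 0.1217]
contact_force: [0.6, 0.4, 0.2]
opening: 0.367
clock: 9.08
tool_pos: [0.5504, -0.2693, 0.1209]
contact_force: [-0.8, -0.5, -0.1]
opening: 0.368
clock: 9.33
tool_pos: [0.5504, -0.2692, 0.12]
contact_force: [-0.9, 0.1, 3.3]
opening: 0.37
```

```bash
cat > f.py <<'E'
from h import *
F=[];P=[]
for i in range(3): snapshot("wrist");s=r.get_state();F.append(s["contact_force"]);P.append(s["tool_pos"])
print(np.round(np.mean(F,0),2),np.round(np.mean(P,0),5))
E
python3 f.py
python3 -m handwheel '[[[0,0.001,0,0,0,0],[0,0.001,0,0,0,0],[0,0.001,0,0,0,0]]]' | grep -v eef; python3 f.py
python3 -m handwheel '[[[0,0.001,0,0,0,0],[0,0.001,0,0,0,0],[0,0.001,0,0,0,0]]]' | grep -v eef; python3 f.py
```

```text
[-0.29 -0.03  2.8 ] [ 0.55038 -0.26928  0.11995]
clock: 9.73
tool_pos: [0.5504, -0.2692, 0.1189]
contact_force: [0.0, 0.3, 4.9]
opening: 0.375
[-1.   -0.32  5.26] [ 0.5504  -0.26926  0.11893]
clock: 10.13
tool_pos: [0.5504, -0.2693, 0.1181]
contact_force: [-1.7, -0.1, 6.4]
opening: 0.371
[-1.66 -0.11  6.6 ] [ 0.55043 -0.26927  0.11811]
```

Force is rising at about 2 N/mm, so this is the seal, at roughly 3.5 mm travel. That puts it in the latching window, so I let the tabs spring out.

```bash
python3 -m handwheel '[[[0,0,0,0,0,0],[0,0,0,0,0,0],[0,0,0,0,0,0],[0,0,0,0,0,0],[0,0,0,0,0,0],[0,0,0,0,0,0],[0,0,0,0,0,0],[0,0,0,0,0,0]]]' 0.6 30 | grep -v eef; python3 f.py
python3 -m handwheel '[[[0,-0.01,0,0,0,0],[0,-0.03,0,0,0,0],[0,-0.06,0,0,0,0],[0,-0.09,0,0,0,0],[0,-0.09,0,0,0,0],[0,-0.09,0,0,0,0]]]' | grep -v eef
python3 - <<'E'
from h import *
a=snapshot("wrist");save("w4",cv2.resize(a,(800,600)))
ims=[]
for n,(u,v) in (("scene",(184,228)),("side",(322,238))):
    a=snapshot(n);c=a[v-40:v+30,u-35:u+35];ims.append(cv2.resize(c,(400,400),interpolation=cv2.INTER_CUBIC))
save("z2",np.hstack(ims)); s=r.get_state();print(s["tool_pos"],s["contact_force"],s["opening"])
E
```

```text
clock: 10.95
tool_pos: [0.5502, -0.2693, 0.1176]
contact_force: [0.1, 0.7, -0.0]
opening: 0.801
[-0.16  0.15 -0.27] [ 0.55025 -0.26925  0.11764]
clock: 11.6
tool_pos: [0.5515, -0.2694, 0.2103]
contact_force: [-0.2, 0.3, -0.3]
opening: 0.797
[ 0.54940837 -0.26936436  0.20693758] [-0.67717273  0.04150807  0.05441128] 0.8014571385302142
```

View pics/w4.png

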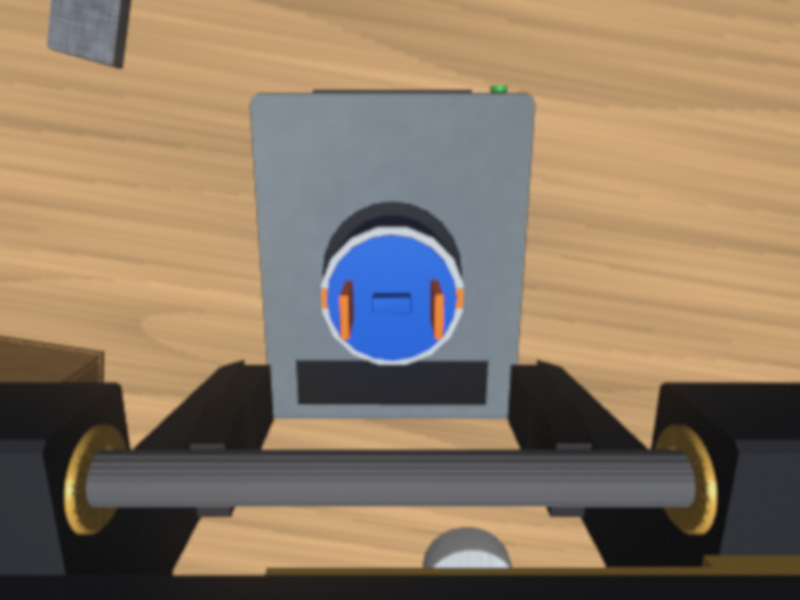

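View pics/z2.png

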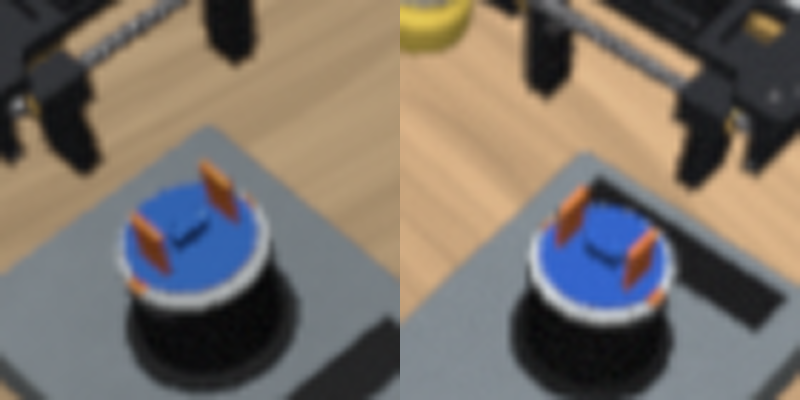

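Both views show the cap centred in the rim, its tabs sprung apart and in line with the marks. A quick metric check of tab spread and flange height comes next.

Run:
```python
from h import *
from scipy.optimize import least_squares
np.set_printoptions(precision=4,suppress=True)
c=get_calibration("wrist");a=snapshot("wrist");hsv=cv2.cvtColor(a,cv2.COLOR_RGB2HSV)
m=((hsv[...,0]<16)&(hsv[...,1]>150)&(hsv[...,2]>200)).astype(np.uint8)
n,l,st,ce=cv2.connectedComponentsWithStats(m);k=[j for j in range(1,n) if st[j,4]>60];print(st[k],ce[k])
k=sorted(k,key=lambda j:-st[j,4])[:2]
P=[atz(c,*ce[j],.1365) for j in k];print(P,np.linalg.norm(P[0]-P[1]),"free 0.040, squeezed 0.030")
b=((hsv[...,0]>100)&(hsv[...,0]<125)&(hsv[...,1]>150)).astype(np.uint8)
h=cv2.convexHull(max(cv2.findContours(b,cv2.RETR_EXTERNAL,cv2.CHAIN_APPROX_NONE)[0],key=len))[:,0].astype(float)
g=lambda x:np.array([np.hypot(*(atz(c,u,v,x[2])-[x[0],x[1],0])[:2])-.0308 for u,v in h])
q=least_squares(g,[.55,-.269,.11]);print("flange top",q.x,q.fun.std())
```

```text
[[217 194   5  28 123]
 [278 194   5  27 116]] [[218.9919 207.4472]
 [279.7069 206.6121]]
[array([ 0.5551, -0.2898,  0.1365]), array([ 0.5479, -0.25  ,  0.1365])] 0.040489060867079193 free 0.040, squeezed 0.030
flange top [ 0.5522 -0.2698  0.1068] 0.0001868252693358203
```

```bash
python3 -c "
from h import *
print(r.get_state()['clock']);print(job.finish_job())"
```

```text
11.8
the job is handed in; nothing more can be done
None
```

The cap appears to be locked in the lens barrel with its tabs in line with the orange marks. I handed the job in at 11.8 s; no verdict is reported. The seal travel is inferred from the force, as I had no direct reading of the joint.

- **Pressing:** I gripped the cap by its tabs and corrected its position above the barrel from a close wrist view. I then lowered it in small steps until the seal was felt at a TCP height of about 0.1215 m. The force rose at about 2 N/mm to roughly 7 N, a seal travel of about 3.5 mm, which is inside the latching window. Then I let the tabs spring out and backed away.
- **Last checks:**
    - The tab tops are 40.5 mm apart (40 mm when free).
    - The cap's axis is at (0.552, -0.270), within about 1.5 mm of the measured rim centre.
    - The pictures show the flange just over the rim, and the tool force is near zero.
- **Disagreement:** The picture fit put the flange top at z of about 0.107. The seal contact implies about 0.113. I judged the height from the picture fit too coarse to trust and relied on the force and the pictures instead.

I did not measure the bystanders again at the end. I carried the cap high over the bench and saw no sign of touching anything but the cap.

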